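# Show the perforated electrode to the inspection camera

### The arm

A 6-joint arm with a two-finger parallel gripper is mounted at the origin on the work surface. World frame = base frame: x ahead of the robot, y to its left, z up, the work surface at z = 0. Lengths are in m, angles in rad, forces in N, time in s.
With the tool pointing down it reaches from about 0.3 to 0.775 m from the base axis. Payload 14.6 kg.
Tool frame: the origin (TCP) lies midway between the tips of the shut fingers; the grasp point (between the pads) lies 19 mm behind it (arm.pinch_z is the distance from the TCP to the grasp point, in m); z points along the fingers, y is the line along which they close (so a half turn about z gives the same grasp; the last joint's range is limited). The gripper opens to 85 mm and grips with 20 to 120 N. Pads are 22 mm wide; open, the fingers measure 114 mm over their backs; the gripper's body (76 mm by 85 mm) begins 54 mm behind the grasp point. The pads swing forward as they close: fully open they stand 13 mm farther back than shut.
Start: joints at [1.17, 0.3, 1.521, -0, 1.321, -0.067], TCP at [0.18, 0.52, 0.231] pointing down, gripper open.
Joint ranges: [-3.03, 3.03], [-0.79, 2.21], [0.23, 2.52], [-1.04, 4.18], [0, 3.07], [-2.55, 2.55]. Speed limits (rad/s): [2.22, 2.22, 2.57, 3.14, 3.14, 3.14].

### API

Orientations are given as a rotation vector (axis times angle).
In Python, from station import telemetry, optics, workorder, finder, arm gives the robot as it stands. The module is installed in compiled form; this text tells all that it offers.
- The arm moves only by the tool apply_moves, never from a script. Its argument "commands" is a list of rows, each an object of numbers: "claw": the finger opening in mm, from 0 to 85.4; "tx", "ty", "tz": the shift along the tool's x, y, z each as a share of 0.4 m, from -1 to 1; "yaw": the turn about the tool's z as a share of 180 degrees, from -1 to 1. A call has 1 to 12 rows; each row is the pose to reach, as a shift and turn from the pose commanded when the call began, along the tool's axes at that moment, turning the shorter way round; what a row does not reach only later rows make up. A row lasts 1/8 s, in which the tool goes at most 62.5 mm and 10.7 degrees, less where a joint would pass 70% of its speed; a pose out of reach is approached as far as the arm can. A call with a number of a shift or a turn outside -1 to 1 is refused whole. A call with a gripper value outside its range is refused whole. The fingers move at their own pace and stop on an object; the grip force is fixed at half the most. Time passes only in rows, so rows that repeat a pose let the fingers close. It gives the time, the measured TCP pose, the force, the opening and the grip force at its end, in the units of the state.
- telemetry.get_obs(): the state, without advancing time (a new reading comes with each control period).
- optics.capture(name): name is "side" or "top"; returns the picture (420x560x3 uint8, red, green, blue); there is no depth.
- optics.calibration(name): a dict with "K" (3x3 intrinsics, pixels), "xyz" and "attitude" of the camera in the world. Camera axes: x right, y down, z forward; pixel columns grow to the right and rows downward; lengths in m; the calibration is good to about 2 mm. A picture is of the moment at which its call begins. calibration takes no time and is no camera call.
- workorder.job_done(): hands the job in; it is judged then, once.
Trained networks look in the newest picture that a camera, given by its name, has taken for a name from the list of things; names that differ only in an ending like _2 or _b are one class to them, and where a whole thing is asked for, a point or a joint stands for the part that bears it (a point fixed in the world has none). Each returns a list of dicts, best first, with "conf" (0 to 1); they miss things now and then, are a little off and sometimes report something else, mostly with a low value. They report only what shows in the picture. A call takes as long as a camera call.
- finder.regions_of(camera, name): "pixels" (420x560 bool, what is visible of it) and "box" ([left, top, right, bottom] in pixels, round what is visible of it).
The state is a dict: "clock": time; "qpos": joint angles; "dq": joint speeds; "tau": joint torques, N m; "ee_pos": TCP position; "tcp_rot": TCP orientation; "force": force on the tool from outside, world axes, zero at the start; "torque": the same for the moment, N m; "opening": finger opening in m; "grasp_force": force on a finger pad.
Only numpy, scipy, OpenCV 4.12 (cv2) and the standard library are available. Lean on these libraries where they do the work, as an engineer would, in place of code of your own. Each camera call takes 0.05 s, during which the arm holds its last target. There are 200 camera calls.

### The job

Take the perforated electrode (the one with the tall grip block) out of the conductivity cell and hold it up to the inspection camera so that its holes can be checked: the middle of the sheet on the camera's line of sight, 100 mm in front of the lens, the sheet square to that line (the camera looks somewhat downwards), grip block uppermost and the sheet's top edge level; either face may look at the lens. Finish with the gripper still holding it there, steady and touching nothing else. Leave the solid electrode standing in its tank, do not bump the camera, and do not push the other things about.

Things in the scene. Friction and masses are not known exactly. Their poses are not given: they have to be found in the camera images.
- perforated: the electrode to show: steel sheet punched with square holes, 80 wide x 105 high x 3 mm, 120 to 195 g, upright in guide grooves in one of the two tanks, with a narrow tall grey grip block on top. Origin: middle of the sheet; x along its width, y normal to it, z up towards the grip block. Play in the grooves: 1.3 mm each way across the sheet, 4 mm along it; it must rise 95 mm to leave them
- grip_block (a point): middle of the perforated electrode's grip block: grey plastic, 36 (x) x 12 (y) x 50 mm (z), 71.5 mm above the middle of the sheet, axes as the sheet; a brass socket stands 6 mm above its top. Take it across the 12 mm. All of the block is above the tank's rim, which is 29 mm below this point
- solid: the other electrode, to be left alone: plain sheet without holes, 80 x 105 x 3 mm, with a low full-width grey bar (84 x 12 x 14 mm) on its top edge, in the other tank (which tank holds which varies). Origin: middle of the sheet, axes as the perforated one; its highest point is 66.5 mm above the origin
- cell: clear acrylic conductivity cell, fixed, in the yellow tray: two open tanks in line along its y, each 100 (y) x 104 (x) mm, rim 105 mm and tank floor 10 mm above the underside, a clamped rock disc between them; 250 mm long in all. Origin: centre of the underside, z up. The electrodes stand across the tanks at y = +95 and -95 mm, sheets normal to y
- tray: yellow plastic drip tray, fixed, 360 (x) x 620 (y) mm, 50 mm high with a narrow rim, floor 4 mm thick. Origin: centre of the underside
- stand: camera stand, fixed, on the table beyond the tray: 120 x 120 x 12 mm foot plate, post, and the camera head on a tilt pivot 270 mm above this origin; nothing on it is higher than 310 mm. Origin: on the table, straight below the pivot, 30 mm behind the foot's front edge; the camera looks towards its -x
- camera_tilt (a joint): tilt of the camera head, rad: 0 looks level, grows as it looks down; a stiff clamp, not to be moved
- lens (a point): middle of the lens's front glass, 50 mm ahead of the tilt pivot, inside a ring light of 65 mm outer diameter. Its axes turn with the head: the camera looks along this point's -x axis, y is level, z is the picture's up
- view (a point): point in the air on the line of sight 100 mm in front of the lens, where the middle of the sheet is wanted; same axes as the lens
- beaker: glass beaker, 52 mm across, 65 mm high, in the tray; bystander. Origin: centre of the underside
- sample_ring: clear acrylic ring, 60 mm across, 22 mm high, in the tray; bystander. Origin: centre of the underside
- core1: grey rock core, 38 mm across, 45 mm high, standing in the tray; bystander. Origin: centre of the underside
- core2: reddish rock core, 38 mm across, 30 mm high, standing in the tray; bystander. Origin: centre of the underside
- jar: white jar, 64 mm across, 85 mm high, on the table; bystander. Origin: centre of the underside
- screwdriver: screwdriver, 170 mm long, lying on the table; bystander. Origin: centre of the underside
- mouse: computer mouse on the table; bystander. Origin: centre of the underside

How it is judged:
On the way:
1. the perforated electrode is in the gripper and clear above the tanks (z of perforated in the frame of cell above 0.16 m and contact force between the fingers and perforated above 1 N), for 0.2 s.
At the end, for the whole second after the job is handed in: Held still by the gripper alone, 170 mm or more up: sheet centre within 15 mm of the line of sight (sideways, up/down), 100 +/- 20 mm from the lens; square to it and top edge level within 10 degrees, grip block up. Solid electrode within 12 mm of its start, aim 5 mm, bystanders 30 mm (x of perforated in the frame of view between -0.02 and 0.02 m and y of perforated in the frame of view between -0.015 and 0.015 m and z of perforated in the frame of view between -0.015 and 0.015 m and angle between the y axis of perforated and the x axis of view, either way round below 0.17 rad and angle between perforated's own x axis and vertical between 1.4 and 1.74 rad and angle between perforated's own z axis and vertical below 0.7 rad and height (world z) of perforated above 0.17 m and contact force between the fingers and perforated above 1 N and contact force between perforated and stand below 0.1 N and contact force between perforated and cell below 0.1 N and contact force between perforated and solid below 0.1 N and linear speed of perforated below 0.02 m/s and angular speed of perforated below 0.15 rad/s and distance of solid from where it was at the start of the episode below 0.012 m and distance of view from where it was at the start of the episode below 0.005 m and distance of each of beaker, sample_ring, core1, core2, jar, screwdriver, mouse from where it was at the start of the episode below 0.03 m); the arm keeps its last pose, push and grip.
It fails at once if the solid electrode is pulled out or pushed about (more than 25 mm) (distance of solid from where it was at the start of the episode above 0.025 m).
It fails at once if the camera is bumped (more than 5 N, or its aim shifted by 10 mm) (contact force between stand and anything else above 5 N or distance of view from where it was at the start of the episode above 0.01 m).
It fails at once if a bystander is pushed or knocked over (moved more than 40 mm) (distance of any of beaker, sample_ring, core1, core2, jar, screwdriver, mouse from where it was at the start of the episode above 0.04 m).
It also fails if it takes over 38 s, if anything falls off the work surface, if the arm or the gripper's body presses on something with over 40 N, if the wrist force passes 120 N, or if a joint passes its speed limit or range.

## Working session

There is one attempt and no reset: what is moved stays moved. The work goes in short steps, Python scripts to look and compute and a tool call to move; the robot and the scene stay as the last step left them, time stands still between calls to the robot, and variables do not carry over. Pictures are saved under pics/ and viewed, at most 10 in all, crops included, and the job is handed in when it is done.

Besides the shell and the picture viewer there is one more tool, called after "Request:" by a JSON object that holds its "fn" and its "kwargs", one argument or row to a line. apply_moves: Moves the arm, as the interface text tells. Shift numbers are shares of 0.4 m and turn numbers shares of 180 degrees, none past 1 either way. Its arguments: {"type":"object","properties":{"commands":{"type":"array","items":{"type":"object","properties":{"claw":{"type":"number"},"tx":{"type":"number"},"ty":{"type":"number"},"tz":{"type":"number"},"yaw":{"type":"number"}}}}},"required":["commands"]}

```bash
mkdir -p pics
python3 - <<'E'
from station import telemetry, optics, finder, arm
import cv2,numpy as np
o=telemetry.get_obs(); print({k:np.round(v,3) for k,v in o.items()}, arm.pinch_z)
for c in("side","top"):
    im=optics.capture(c); cv2.imwrite(f"pics/{c}0.png",im[...,::-1]); print(c,optics.calibration(c))
    for n in("perforated","grip_block","solid","cell","tray","stand","lens","camera_tilt"):
        try: r=finder.regions_of(c,n)
        except Exception as e: print(n,e); continue
        for d in r[:2]:
            ys,xs=np.nonzero(d["pixels"]); print(n,round(d["conf"],2),np.round(d["box"]),len(xs),xs.mean().round(1) if len(xs) else 0,ys.mean().round(1) if len(xs) else 0)
E
```

```text
{'clock': np.float64(0.0), 'qpos': array([ 1.17 ,  0.3  ,  1.522, -0.   ,  1.321, -0.067]), 'dq': array([ 0.001, -0.001, -0.   ,  0.001,  0.   , -0.001]), 'tau': array([ 3.0000e-03, -5.4349e+01, -3.6180e+01,  0.0000e+00,  4.0000e-03,
        0.0000e+00]), 'ee_pos': array([0.18 , 0.519, 0.231]), 'tcp_rot': array([-5.220e-01, -3.098e+00,  2.000e-03]), 'force': array([ 0.24 ,  0.638, -0.7  ]), 'torque': array([-0.034, -0.016,  0.029]), 'grasp_force': np.float64(0.0), 'opening': np.float64(0.085)} 0.0187
side {'K': array([[488.43976022,   0.        , 278.82112692],
       [  0.        , 488.43976022, 213.10476178],
       [  0.        ,   0.        ,   1.        ]]), 'xyz': array([-0.00790117, -0.76514155,  1.30615966]), 'attitude': array([-2.34939903,  0.80458137, -0.2819382 ])}
perforated 0.58 [264. 246. 291. 271.] 347 276.2 257.8
grip_block 0.37 [317. 151. 345. 179.] 485 331.1 165.3
solid 0.93 [237. 209. 262. 234.] 448 250.2 218.9
cell 0.87 [232. 206. 296. 292.] 2509 263.5 251.3
tray 0.81 [165. 159. 381. 358.] 16536 270.9 255.3
stand 0.64 [312. 147. 356. 232.] 1841 332.5 192.6
lens 0.
[... 337 characters left out ...]
9714, -0.0304501 ,  1.22732997]), 'attitude': array([-2.12366114,  2.13921271, -0.22084671])}
perforated 0.67 [305. 246. 315. 273.] 140 310.9 259.2
grip_block 0.7 [306. 247. 319. 272.] 172 310.8 258.8
solid 0.64 [236. 228. 245. 262.] 187 239.8 245.3
solid 0.48 [418. 202. 439. 238.] 722 427.3 219.8
cell 0.72 [304. 248. 320. 275.] 126 310.6 260.6
cell 0.68 [163. 222. 186. 243.] 153 175.7 230.5
tray 0.62 [146. 179. 386. 327.] 27944 268.0 251.4
stand 0.84 [250. 116. 300. 183.] 2220 276.7 151.6
stand 0.41 [414. 280. 428. 310.] 287 420.6 294.8
lens 0.8 [264. 115. 300. 162.] 913 279.8 138.2
camera_tilt 0.92 [268. 118. 298. 160.] 827 280.4 137.7
camera_tilt 0.57 [305. 247. 317. 274.] 148 310.7 259.6
```

Run:
```python
import cv2
a=cv2.imread("pics/side0.png")[130:330,150:400]; b=cv2.imread("pics/top0.png")[100:300,140:390]
for n,i in(("s",a),("t",b)): cv2.imwrite(f"pics/{n}1.png",cv2.resize(i,(750,600),interpolation=cv2.INTER_CUBIC))
```

```text
(no output)
```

View pics/s1.png

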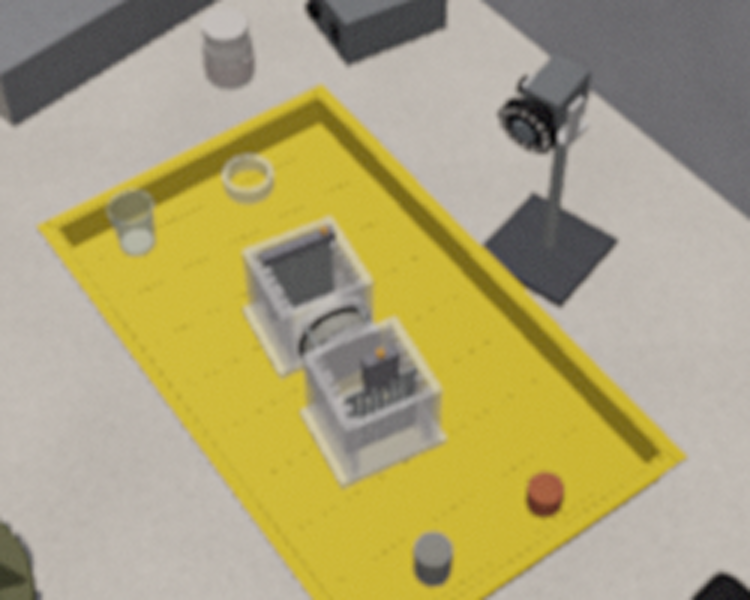

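View pics/t1.png

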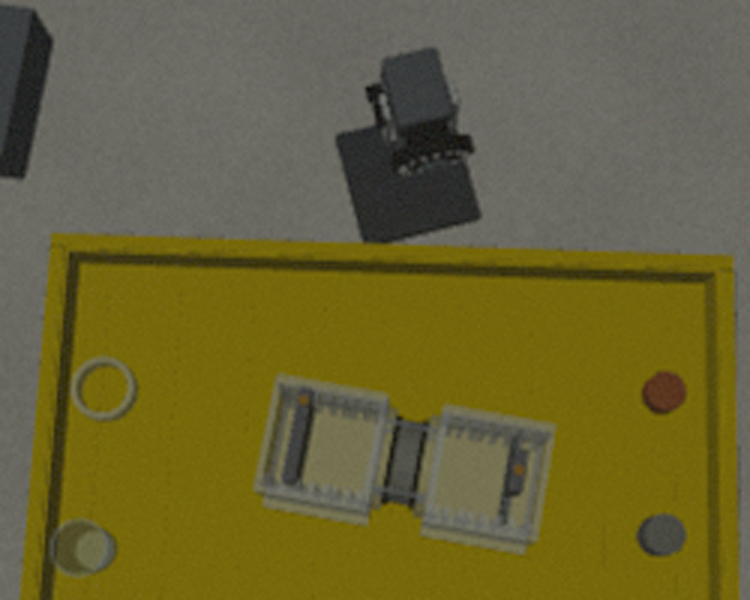

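```bash
cat > h.py <<'E'
import numpy as np, cv2
from scipy.spatial.transform import Rotation as R
from station import telemetry, optics, finder, arm
C={c:optics.calibration(c) for c in("side","top")}
def ray(c,uv):
    d=C[c]; v=R.from_rotvec(d["attitude"]).apply(np.linalg.inv(d["K"])@[*uv,1]); return np.array(d["xyz"]),v/np.linalg.norm(v)
def atz(c,uv,z): p,v=ray(c,uv); return p+v*(z-p[2])/v[2]
def tri(us,ut):
    A=np.zeros((3,3));b=np.zeros(3)
    for c,u in(("side",us),("top",ut)):
        p,v=ray(c,u);M=np.eye(3)-np.outer(v,v);A+=M;b+=M@p
    x=np.linalg.solve(A,b);return x,[np.linalg.norm((np.eye(3)-np.outer(v,v))@(x-p)) for p,v in(ray("side",us),ray("top",ut))]
def proj(c,P):
    d=C[c];q=R.from_rotvec(d["attitude"]).inv().apply(np.atleast_2d(P)-d["xyz"])@d["K"].T;return q[:,:2]/q[:,2:]
S=lambda x,y:(150+x/3,130+y/3)
T=lambda x,y:(140+x/3,100+y/3)
E
python3 - <<'E'
from h import *
np.set_printoptions(precision=4,suppress=True)
print("ring/lens",tri(S(525,128),T(433,155)))
print("socket perf",tri(S(380,352),T(518,469)), "socket solid",tri(S(324,231),T(304,400)))
print("foot top",[atz("top",T(*p),.012) for p in((338,135),(365,243),(480,215))])
print("foot side",[atz("side",S(*p),.012) for p in((485,243),(560,303),(615,241),(533,197))])
print("cell rim top",[atz("top",T(*p),.109)[:2] for p in((282,377),(388,397),(258,492),(445,407),(553,425),(540,543),(425,523))])
print("cell rim side",[atz("side",S(*p),.109)[:2] for p in((330,218),(245,254),(441,392),(345,437))])
print("solid bar top ends",[atz("top",T(*p),.133)[:2] for p in((304,390),(290,483))])
E
```

```text
ring/lens (array([ 0.7085, -0.0605,  0.2633]), [np.float64(0.0008692207390367346), np.float64(0.0008692207390367257)])
socket perf (array([ 0.4716, -0.1315,  0.1681]), [np.float64(0.0008587883510817779), np.float64(0.0008587883510817126)]) socket solid (array([0.5361, 0.0483, 0.1283]), [np.float64(0.0007857415222397251), np.float64(0.0007857415222399041)])
foot top [array([0.8184, 0.0254, 0.012 ]), array([ 0.7074, -0.0013,  0.012 ]), array([ 0.7354, -0.1143,  0.012 ])]
foot side [array([0.725 , 0.0014, 0.012 ]), array([ 0.7351, -0.1146,  0.012 ]), array([ 0.8439, -0.0873,  0.012 ]), array([0.8141, 0.02  , 0.012 ])]
cell rim top [array([0.5589, 0.0696]), array([ 0.5405, -0.0237]), array([0.4581, 0.0892]), array([ 0.5313, -0.0737]), array([ 0.5147, -0.1684]), array([ 0.4124, -0.1542]), array([ 0.4303, -0.0552])]
cell rim side [array([0.5615, 0.072 ]), array([0.4619, 0.0869]), array([ 0.5153, -0.1729]), array([ 0.411 , -0.1564])]
solid bar top ends [array([0.5434, 0.0484]), array([0.4636, 0.0596])]
```

Run:
```python
import cv2
a=cv2.imread("pics/side0.png")[140:195,305:360]; b=cv2.imread("pics/top0.png")[105:190,245:315]
a=cv2.resize(a,(400,400),interpolation=cv2.INTER_CUBIC);b=cv2.resize(b,(400,486),interpolation=cv2.INTER_CUBIC)
a=cv2.copyMakeBorder(a,0,86,0,0,cv2.BORDER_CONSTANT)
cv2.imwrite("pics/head.png",cv2.convertScaleAbs(cv2.hconcat([a,b]),alpha=1.4))
```

```text
(no output)
```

View pics/head.png

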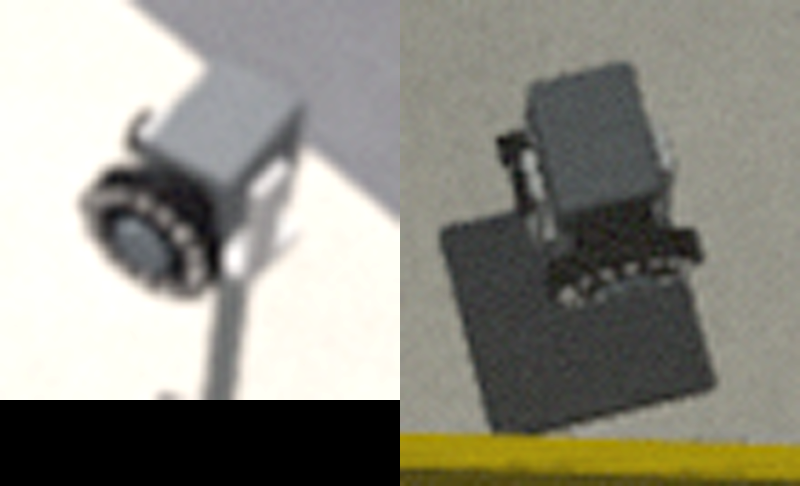

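Run:
```python
from h import *
from scipy.optimize import least_squares
np.set_printoptions(precision=4,suppress=True)
HS=lambda x,y:(305+x*.1375,140+y*.1375)
HT=lambda x,y:(245+(x-400)*.175,105+y*85/486)
# body top-face corners FL,FR,RL,RR
c={k:tri(HS(*s),HT(*t)) for k,(s,t) in dict(FL=((143,140),(556,216)),FR=((230,188),(665,195)),RL=((210,62),(528,85)),RR=((305,103),(635,64))).items()}
for k,v in c.items(): print(k,v[0],v[1][0])
for a,b in(("FL","RL"),("FR","RR")):
    d=c[b][0]-c[a][0]; print("tilt,yaw deg",np.degrees([np.arctan2(d[2],np.hypot(*d[:2])),np.arctan2(d[1],d[0])]),np.linalg.norm(d))
def model(p):
    x,y,a,t=p; Rz=R.from_euler("z",a); o=np.array([x,y,0])
    foot=o+Rz.apply([[-.03,.06,.012],[-.03,-.06,.012],[.09,-.06,.012],[.09,.06,.012]])
    Rt=Rz*R.from_euler("y",-t)   # -x looks down for t>0
    Rt=Rz*R.from_euler("y",-t) if Rt.apply([-1,0,0])[2]<0 else Rz*R.from_euler("y",t)
    lens=o+[0,0,.27]+Rt.apply([-.05,0,0]); view=o+[0,0,.27]+Rt.apply([-.15,0,0])
    return foot,lens,view,Rt
def res(p):
    f,l,_,Rt=model(p)
    rim=[l+Rt.apply([0,s*.0325,0]) for s in(1,-1)]
    e=[proj("side",f)-[S(485,243),S(560,303),S(615,241),S(533,197)],proj("top",f[[3,0,1]])-[T(338,135),T(365,243),T(480,215)],
       2*(proj("side",l)-[HS(145,243)]),]
    u=proj("top",rim)[:,0]-[HT(548,0)[0],HT(703,0)[0]]
    return np.r_[np.concatenate(e).ravel(),u]
s=least_squares(res,[.747,-.053,.243,.3],loss="soft_l1")
f,l,v,Rt=model(s.x);print(s.x,np.degrees(s.x[2:]),"lens",l,"view",v);print(res(s.x))
print(np.sqrt(np.diag(np.linalg.inv(s.jac.T@s.jac))))
```

```text
FL [ 0.7251 -0.0334  0.2857] 0.002059183316814123
FR [ 0.7326 -0.0774  0.2888] 0.0018696732889757106
RL [ 0.7758 -0.021   0.2917] 0.0010950504811035446
RR [ 0.7849 -0.0652  0.2958] 0.000786611642041147
tilt,yaw deg [ 6.6363 13.7137] 0.05247053678120316
tilt,yaw deg [ 7.3527 13.1422] 0.054150456689232795
[ 0.7505 -0.051   0.2338  0.0896] [13.3984  5.1314] lens [ 0.702  -0.0626  0.2655] view [ 0.6051 -0.0857  0.2566]
[-3.762   2.6411  0.3694  0.3268  1.9589 -0.8948  0.6046 -2.7079 -0.9207
 -1.8201 -0.5621  0.0056  0.6977  0.069  -1.6003  0.0238  0.8092  0.4921]
[0.0017 0.0014 0.0189 0.0576]
```

Run:
```python
from h import *
out=[]
for c,(x,y,w,h) in dict(side=(305,140,55,55),top=(255,110,55,55)).items():
    m=np.mean([optics.capture(c).astype(float) for _ in range(12)],0); np.save(c+".npy",m)
    i=cv2.resize(m[y:y+h,x:x+w,::-1],(400,400),interpolation=cv2.INTER_CUBIC)
    out.append(np.clip(i*1.5,0,255) if c=="top" else np.clip(i*1.1,0,255))
cv2.imwrite("pics/head2.png",cv2.resize(cv2.hconcat(out),None,fx=1,fy=1))
```

```text
[ WARN:0@7.268] global loadsave.cpp:1063 imwrite_ Unsupported depth image for selected encoder is fallbacked to CV_8U.
```

View pics/head2.png

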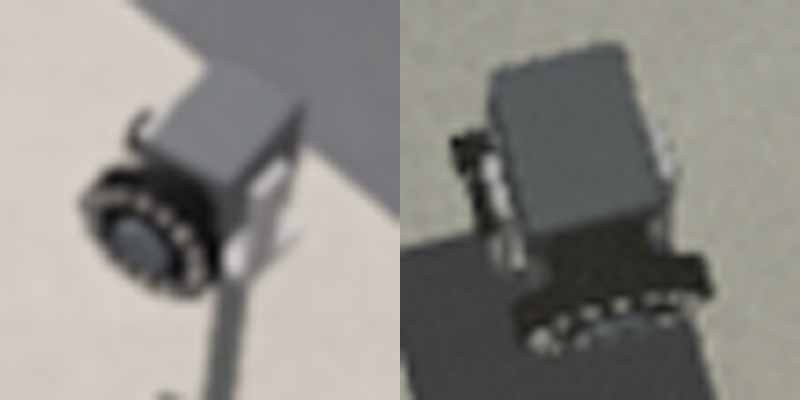

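Run:
```python
from h import *
from scipy.optimize import least_squares
np.set_printoptions(precision=4,suppress=True)
HS=lambda x,y:(305+x*.1375,140+y*.1375)
HT=lambda x,y:(255+(x-400)*.1375,110+y*.1375)
ls=[(120,190),(140,200),(160,211),(178,225),(193,243),(203,264),(199,283),(182,292),(95,208)]
lt=[(563,318),(590,306),(622,299),(655,297),(540,340)]
body=dict(FL=((143,142),(533,234)),FR=((232,190),(668,206)),RL=((210,60),(493,72)),RR=((306,104),(622,44)))
def geo(p):
    x,y,a,t=p[:4]; Rt=R.from_euler("z",a)*R.from_euler("y",-t); piv=np.array([x,y,.27]); return piv,Rt
def res(p,full=False):
    x,y,a,t,r,off,bx0,bx1,bw,bh,yo=p
    piv,Rt=geo(p);l=piv+Rt.apply([-.05,0,0]);lp=piv+Rt.apply([-.05+off,0,0])
    foot=[x,y,0]+R.from_euler("z",a).apply([[-.03,.06,.012],[-.03,-.06,.012],[.09,-.06,.012],[.09,.06,.012]])
    e=[(proj("side",foot[1:])-[S(560,303),S(615,241),S(533,197)]).ravel(),(proj("top",foot[[3,0,1]])-[T(338,135),T(365,243),T(480,215)]).ravel(),
       (proj("side",l)-[HS(145,243)]).ravel()*1.5]
    B=piv+Rt.apply([[bx0,bw+yo,bh],[bx0,-bw+yo,bh],[bx1,bw+yo,bh],[bx1,-bw+yo,bh]])
    e+=[(proj("side",B)-[HS(*v[0]) for v in body.values()]).ravel(),(proj("top",B)-[HT(*v[1]) for v in body.values()]).ravel()]
    n=Rt.apply([1,0,0])
    for c,L,H in(("side",ls,HS),("top",lt,HT)):
        cp=proj(c,lp)[0]
        q=[]
        for uv in L:
            o,v=ray(c,H(*uv)); k=((lp-o)@n)/(v@n); q.append(np.linalg.norm(o+v*k-lp)/r)
        px=np.linalg.norm(np.array([H(*u) for u in L])-cp,axis=1)
        e.append(px*(1-1/np.array(q)))   # pixel distance along radius
    e.append([(off)/.003,yo/.002])
    return np.concatenate(e)
s=least_squares(res,[.75,-.051,.235,-.11,.026,0,-.02,.03,.0225,.02,0],loss="soft_l1")
for sg in(1,):
    p=s.x; piv,Rt=geo(p); print("sol",p,"deg",np.degrees(p[2:4]),"look",Rt.apply([-1,0,0]),"lens",piv+Rt.apply([-.05,0,0]),"view",piv+Rt.apply([-.15,0,0]))
    print("sd",np.sqrt(np.diag(np.linalg.inv(s.jac.T@s.jac)))[:4],"res",res(p))
```

```text
sol [ 0.7496 -0.0519  0.2471  0.0861  0.0272  0.0017 -0.0196  0.0346  0.0218
  0.0199  0.0006] deg [14.1567  4.9339] look [-0.966  -0.2437 -0.086 ] lens [ 0.7013 -0.0641  0.2657] view [ 0.6047 -0.0885  0.2571]
sd [0.0015 0.0011 0.0138 0.0423] res [ 0.5996  0.5305  1.7952 -0.9277  0.1888 -2.473  -0.947  -1.219  -0.0598
  0.5005  1.0673  0.0559 -0.9404  0.5665 -0.5498 -0.0045 -0.4084 -0.0476
  0.658   0.0634 -0.2379  0.3335  0.2452  0.0388 -0.0438 -0.5359 -0.0762
  0.1787  0.3859 -0.3115  0.0675 -0.4353 -0.1872  0.1118  0.3983  0.7334
  0.2889 -0.3648 -0.9857  0.6386  0.5426 -0.0064 -1.4558  0.15    0.572
  0.3063]
```

Run:
```python
from h import *
np.set_printoptions(precision=4,suppress=True)
yaw=np.radians(-10);Rz=R.from_euler("z",yaw);out=[]
P=np.array([.4707,-.1333,.138]);cell=np.array([.4867,-.0417,.004])
for c,(x,y) in dict(side=(250,230),top=(285,230)).items():
    m=np.load(c+".npy")[y:y+50,x:x+50,::-1]; k=8
    i=cv2.resize(m,None,fx=k,fy=k,interpolation=cv2.INTER_CUBIC); i=np.clip(i*(1.7 if c=="top" else 1.1),0,255).astype(np.uint8).copy()
    def poly(Q,col):
        q=((proj(c,Q)-[x-.5,y-.5])*k-.5); cv2.polylines(i,[np.round(q*16).astype(np.int32)],True,col,1,cv2.LINE_AA,4)
    for z in(.025,-.025): poly(P+Rz.apply([[18,6,0],[18,-6,0],[-18,-6,0],[-18,6,0]])*[1e-3]*3 + [0,0,z] if False else P+Rz.apply(np.array([[18,6,z*1e3],[18,-6,z*1e3],[-18,-6,z*1e3],[-18,6,z*1e3]])*1e-3),(0,0,255))
    poly(cell+Rz.apply([[.052,-.025,.105],[.052,-.125,.105],[-.052,-.125,.105],[-.052,-.025,.105]]),(0,255,0))
    out.append(i)
    print(c,proj(c,P+[0,0,.031]))
cv2.imwrite("pics/blk.png",cv2.hconcat(out))
```

```text
side [[276.5132 247.8017]]
top [[313.5894 256.3396]]
```

View pics/blk.png

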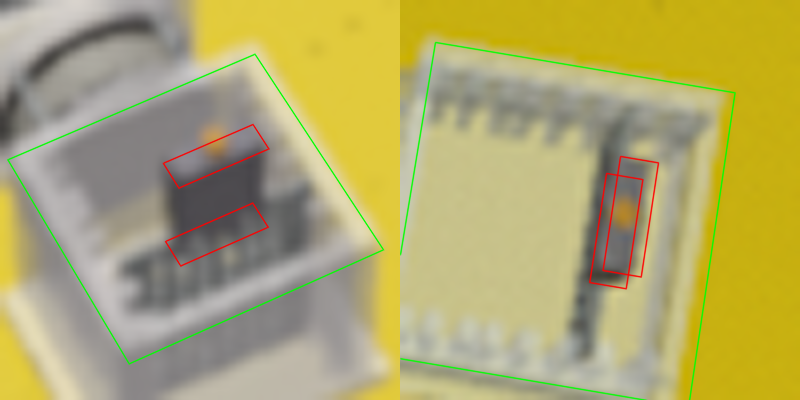

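```bash
cat >> h.py <<'E'
def go(xyz,head):
    """shares needed to bring TCP to xyz with tool y heading (deg, mod 180)"""
    o=telemetry.get_obs();Rt=R.from_rotvec(o["tcp_rot"]);d=Rt.inv().apply(np.array(xyz)-o["ee_pos"])/.4
    y=Rt.apply([0,1,0]);h=np.degrees(np.arctan2(y[1],y[0]));e=(head-h+90)%180-90
    return d.round(4),"yaw",round(-e/180,4),"alt",round((-e-180*np.sign(-e))/180,4),"head now",round(h,2),"tz axis",Rt.apply([0,0,1]).round(3),"q",o["qpos"].round(3),"t",o["clock"],"F",o["force"].round(1)
E
python3 - <<'E'
from h import *
print(go([.4714,-.1313,.25],80))
E
```

```text
(array([-1.221 , -1.299 , -0.0468]), 'yaw', np.float64(-0.0507), 'alt', np.float64(0.9493), 'head now', np.float64(70.88), 'tz axis', array([-0., -0., -1.]), 'q', array([ 1.17 ,  0.3  ,  1.521, -0.   ,  1.321, -0.067]), 't', 2.1, 'F', array([-0. ,  0.5, -0.2]))
```

Request:
{"fn": "apply_moves", "kwargs": {
  "commands": [
    {"claw": 60,"tx": -0.611,"ty": -0.65,"tz": -0.0468,"yaw": 0},
    {"claw": 60,"tx": -0.611,"ty": -0.65,"tz": -0.0468,"yaw": 0},
    {"claw": 60,"tx": -0.611,"ty": -0.65,"tz": -0.0468,"yaw": 0},
    {"claw": 60,"tx": -0.611,"ty": -0.65,"tz": -0.0468,"yaw": 0},
    {"claw": 60,"tx": -0.611,"ty": -0.65,"tz": -0.0468,"yaw": 0},
    {"claw": 60,"tx": -0.611,"ty": -0.65,"tz": -0.0468,"yaw": 0}
  ]
}}

```text
clock: 2.85
ee_pos: [0.3264, 0.1919, 0.2504]
tcp_rot: [0.523, 3.097, 0.001]
force: [0.1, 0.6, 0.3]
opening: 0.06
grasp_force: 0.0
```

Run:
```python
from h import *
print(go([.4714,-.1313,.25],80))
```

```text
(array([-0.6077, -0.6441,  0.0012]), 'yaw', np.float64(-0.051), 'alt', np.float64(0.949), 'head now', np.float64(70.82), 'tz axis', array([ 0.001,  0.   , -1.   ]), 'q', array([ 0.435, -0.113,  1.927, -0.   ,  1.327, -0.801]), 't', 2.85, 'F', array([0.1, 0.6, 0.3]))
```

Request:
{"fn": "apply_moves", "kwargs": {
  "commands": [
    {"claw": 45,"tx": -0.61,"ty": -0.648,"tz": 0,"yaw": -0.051},
    {"claw": 45,"tx": -0.61,"ty": -0.648,"tz": 0,"yaw": -0.051},
    {"claw": 45,"tx": -0.61,"ty": -0.648,"tz": 0,"yaw": -0.051},
    {"claw": 45,"tx": -0.61,"ty": -0.648,"tz": 0,"yaw": -0.051},
    {"claw": 45,"tx": -0.61,"ty": -0.648,"tz": 0,"yaw": -0.051},
    {"claw": 45,"tx": -0.61,"ty": -0.648,"tz": 0,"yaw": -0.051},
    {"claw": 45,"tx": -0.61,"ty": -0.648,"tz": 0,"yaw": -0.051},
    {"claw": 45,"tx": -0.61,"ty": -0.648,"tz": 0,"yaw": -0.051}
  ]
}}

```text
clock: 3.85
ee_pos: [0.4713, -0.1306, 0.2499]
tcp_rot: [-0.273, -3.129, -0.0]
force: [-0.8, 0.6, 0.2]
opening: 0.0452
grasp_force: 0.0
```

Run:
```python
from h import *
print(go([.4714,-.1313,.124],80))
im=[optics.capture(c)[y:y+90,x:x+90,::-1] for c,(x,y) in dict(side=(230,180),top=(265,210)).items()]
cv2.imwrite("pics/above.png",cv2.resize(cv2.hconcat(im),(800,400),interpolation=cv2.INTER_CUBIC))
```

```text
(array([-0.0007, -0.0017,  0.3146]), 'yaw', np.float64(0.0002), 'alt', np.float64(-0.9998), 'head now', np.float64(80.04), 'tz axis', array([-0.,  0., -1.]), 'q', array([-0.345,  0.149,  1.662,  0.   ,  1.331, -1.742]), 't', 3.85, 'F', array([-0.8,  0.6,  0.2]))
```

View pics/above.png

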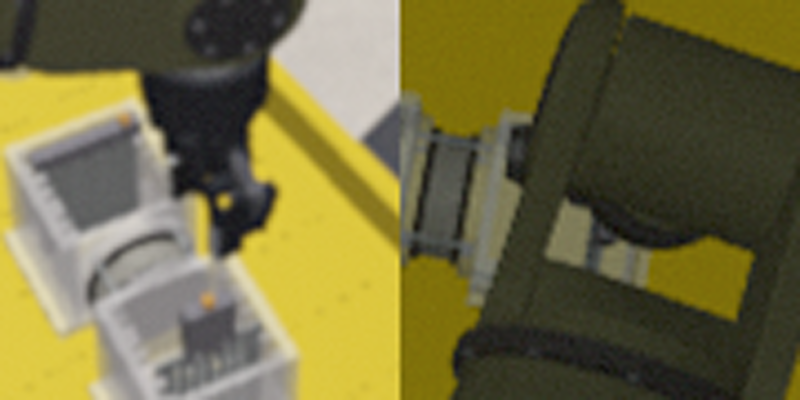

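Request:
{"fn": "apply_moves", "kwargs": {
  "commands": [
    {"claw": 45,"tz": 0.12},
    {"claw": 45,"tz": 0.22},
    {"claw": 45,"tz": 0.28},
    {"claw": 45,"tz": 0.315},
    {"claw": 45,"tz": 0.315}
  ]
}}

```text
invalid input at $.commands[0]: expected keys claw, tx, ty, tz, yaw
```

Run:
```python
from h import *
print(go([.4714,-.1313,.124],80))
im=[optics.capture("side")[200:290,230:320,::-1]]
cv2.imwrite("pics/at.png",cv2.resize(im[0],(600,600),interpolation=cv2.INTER_CUBIC))
```

```text
(array([-0.0006, -0.0032,  0.3155]), 'yaw', np.float64(0.0007), 'alt', np.float64(-0.9993), 'head now', np.float64(80.12), 'tz axis', array([ 0., -0., -1.]), 'q', array([-0.344,  0.148,  1.662,  0.   ,  1.331, -1.742]), 't', 3.95, 'F', array([-0.2,  0.4,  0.4]))
```

View pics/at.png

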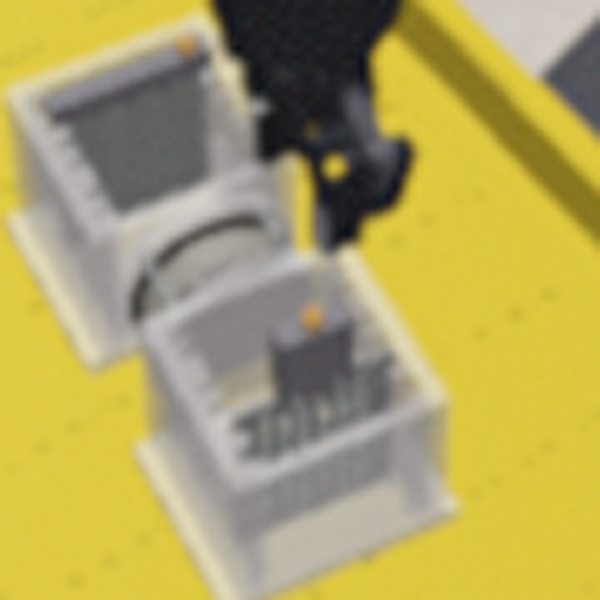

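Request:
{"fn": "apply_moves", "kwargs": {
  "commands": [
    {"claw": 45,"tx": 0,"ty": -0.002,"tz": 0.12,"yaw": 0},
    {"claw": 45,"tx": 0,"ty": -0.002,"tz": 0.22,"yaw": 0},
    {"claw": 45,"tx": 0,"ty": -0.002,"tz": 0.28,"yaw": 0},
    {"claw": 45,"tx": 0,"ty": -0.002,"tz": 0.315,"yaw": 0},
    {"claw": 45,"tx": 0,"ty": -0.002,"tz": 0.315,"yaw": 0}
  ]
}}

```text
clock: 4.62
ee_pos: [0.4713, -0.1313, 0.1239]
tcp_rot: [-0.271, -3.129, -0.0]
force: [0.1, 0.2, 0.8]
opening: 0.045
grasp_force: 0.0
```

Run:
```python
from h import *
print(go([.4714,-.1313,.124],80))
cv2.imwrite("pics/at2.png",cv2.resize(optics.capture("side")[200:290,230:320,::-1],(600,600),interpolation=cv2.INTER_CUBIC))
```

```text
(array([-0.0003,  0.    , -0.0002]), 'yaw', np.float64(0.0005), 'alt', np.float64(-0.9995), 'head now', np.float64(80.09), 'tz axis', array([-0.001,  0.   , -1.   ]), 'q', array([-0.347,  0.289,  1.805,  0.   ,  1.048, -1.744]), 't', 4.625, 'F', array([0.1, 0.2, 0.8]))
```

View pics/at2.png

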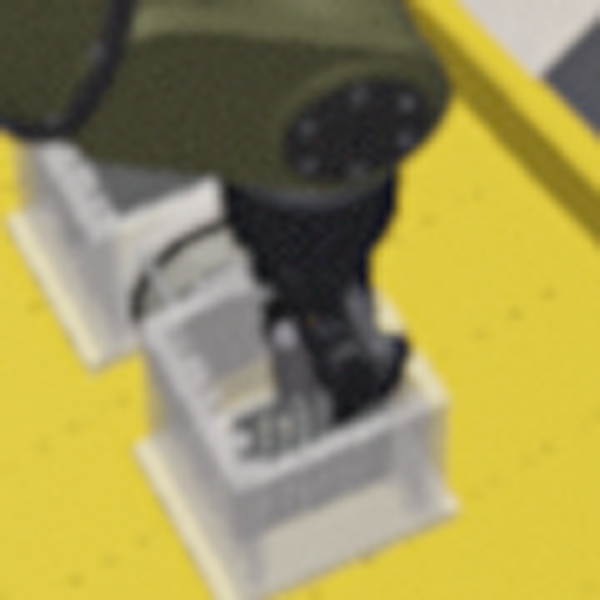

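Request:
{"fn": "apply_moves", "kwargs": {
  "commands": [
    {"claw": 20,"tx": 0,"ty": 0,"tz": 0,"yaw": 0},
    {"claw": 14,"tx": 0,"ty": 0,"tz": 0,"yaw": 0},
    {"claw": 12,"tx": 0,"ty": 0,"tz": 0,"yaw": 0},
    {"claw": 8,"tx": 0,"ty": 0,"tz": 0,"yaw": 0},
    {"claw": 8,"tx": 0,"ty": 0,"tz": 0,"yaw": 0},
    {"claw": 0,"tx": 0,"ty": 0,"tz": 0,"yaw": 0},
    {"claw": 0,"tx": 0,"ty": 0,"tz": 0,"yaw": 0}
  ]
}}

```text
clock: 5.55
ee_pos: [0.4718, -0.1311, 0.1248]
tcp_rot: [0.273, 3.128, 0.002]
force: [-0.9, 7.2, 8.8]
opening: 0.0112
grasp_force: 58.6
```

Request:
{"fn": "apply_moves", "kwargs": {
  "commands": [
    {"claw": 0,"tx": 0,"ty": 0.002,"tz": -0.02,"yaw": 0},
    {"claw": 0,"tx": 0,"ty": 0.002,"tz": -0.05,"yaw": 0},
    {"claw": 0,"tx": 0,"ty": 0.002,"tz": -0.09,"yaw": 0},
    {"claw": 0,"tx": 0,"ty": 0.002,"tz": -0.09,"yaw": 0}
  ]
}}

```text
clock: 6.05
ee_pos: [0.4722, -0.1311, 0.1617]
tcp_rot: [0.272, 3.127, -0.001]
force: [1.1, 2.3, -0.3]
opening: 0.0111
grasp_force: 59.0
```

Request:
{"fn": "apply_moves", "kwargs": {
  "commands": [
    {"claw": 0,"tx": 0,"ty": 0,"tz": -0.06,"yaw": 0},
    {"claw": 0,"tx": 0,"ty": 0,"tz": -0.12,"yaw": 0},
    {"claw": 0,"tx": 0,"ty": 0,"tz": -0.18,"yaw": 0},
    {"claw": 0,"tx": 0,"ty": 0,"tz": -0.24,"yaw": 0},
    {"claw": 0,"tx": 0,"ty": 0,"tz": -0.3,"yaw": 0},
    {"claw": 0,"tx": 0,"ty": 0,"tz": -0.35,"yaw": 0},
    {"claw": 0,"tx": 0,"ty": 0,"tz": -0.383,"yaw": 0},
    {"claw": 0,"tx": 0,"ty": 0,"tz": -0.383,"yaw": 0}
  ]
}}

```text
clock: 7.05
ee_pos: [0.4717, -0.1311, 0.3136]
tcp_rot: [0.272, 3.129, -0.001]
force: [-0.2, -0.2, -3.4]
opening: 0.0116
grasp_force: 59.0
```

Run:
```python
from h import *
print(go([.555,-.1,.315],14.1))
for c in("side","top"):
    im=optics.capture(c); 
    for d in finder.regions_of(c,"perforated")[:2]: print(c,d["conf"],d["box"])
    if c=="side": s=im
cv2.imwrite("pics/up.png",cv2.resize(s[120:300,210:390,::-1],(600,600),interpolation=cv2.INTER_CUBIC))
print(proj("side",[[.472,-.131,.257]]))
```

```text
(array([-0.1917,  0.1126, -0.0034]), 'yaw', np.float64(0.3664), 'alt', np.float64(-0.6336), 'head now', np.float64(80.05), 'tz axis', array([ 0.001, -0.001, -1.   ]), 'q', array([-0.346,  0.11 ,  1.559, -0.   ,  1.472, -1.743]), 't', 7.05, 'F', array([-0.2, -0.2, -3.4]))
side 0.97 [264.9, 208.5, 290.5, 245.2]
[[276.19276551 228.27852372]]
```

View pics/up.png

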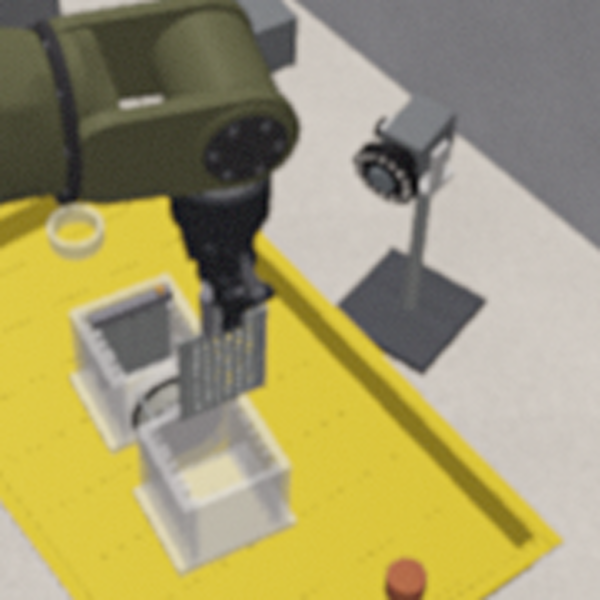

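Request:
{"fn": "apply_moves", "kwargs": {
  "commands": [
    {"claw": 0,"tx": -0.03,"ty": 0.015,"tz": -0.003,"yaw": 0.05},
    {"claw": 0,"tx": -0.06,"ty": 0.03,"tz": -0.003,"yaw": 0.1},
    {"claw": 0,"tx": -0.085,"ty": 0.045,"tz": -0.003,"yaw": 0.15},
    {"claw": 0,"tx": -0.11,"ty": 0.06,"tz": -0.003,"yaw": 0.2},
    {"claw": 0,"tx": -0.135,"ty": 0.075,"tz": -0.003,"yaw": 0.25},
    {"claw": 0,"tx": -0.16,"ty": 0.09,"tz": -0.003,"yaw": 0.3},
    {"claw": 0,"tx": -0.18,"ty": 0.105,"tz": -0.003,"yaw": 0.34},
    {"claw": 0,"tx": -0.1917,"ty": 0.1126,"tz": -0.003,"yaw": 0.3664},
    {"claw": 0,"tx": -0.1917,"ty": 0.1126,"tz": -0.003,"yaw": 0.3664},
    {"claw": 0,"tx": -0.1917,"ty": 0.1126,"tz": -0.003,"yaw": 0.3664}
  ]
}}

```text
clock: 8.5
ee_pos: [0.5546, -0.0999, 0.3141]
tcp_rot: [-1.929, -2.479, 0.0]
force: [-0.5, -0.6, -2.2]
opening: 0.0115
grasp_force: 58.9
```

Run:
```python
from h import *
print(go([.605,-.0885,.315],14.1))
```

```text
(array([-0.0034,  0.129 , -0.0024]), 'yaw', np.float64(0.0006), 'alt', np.float64(-0.9994), 'head now', np.float64(14.21), 'tz axis', array([-0.001,  0.   , -1.   ]), 'q', array([-0.243,  0.283,  1.352, -0.   ,  1.507, -0.491]), 't', 8.5, 'F', array([-0.5, -0.6, -2.2]))
```

Request:
{"fn": "apply_moves", "kwargs": {
  "commands": [
    {"claw": 0,"tx": 0,"ty": 0.03,"tz": 0,"yaw": 0},
    {"claw": 0,"tx": -0.002,"ty": 0.06,"tz": 0,"yaw": 0},
    {"claw": 0,"tx": -0.003,"ty": 0.09,"tz": 0,"yaw": 0},
    {"claw": 0,"tx": -0.003,"ty": 0.115,"tz": -0.001,"yaw": 0},
    {"claw": 0,"tx": -0.003,"ty": 0.129,"tz": -0.001,"yaw": 0},
    {"claw": 0,"tx": -0.003,"ty": 0.129,"tz": -0.001,"yaw": 0},
    {"claw": 0,"tx": -0.003,"ty": 0.129,"tz": -0.001,"yaw": 0}
  ]
}}

```text
clock: 9.38
ee_pos: [0.605, -0.0885, 0.3149]
tcp_rot: [1.932, 2.477, -0.0]
force: [-0.5, -0.9, -0.7]
opening: 0.0113
grasp_force: 58.9
```

Run:
```python
from h import *
print(go([.605,-.0885,.315],14.1))
k=5;x,y=270,130
i=cv2.resize(np.mean([optics.capture("side").astype(float) for _ in range(6)],0)[y:y+110,x:x+110,::-1],None,fx=k,fy=k,interpolation=cv2.INTER_CUBIC).clip(0,255).astype(np.uint8).copy()
Rz=R.from_euler("z",14.1,degrees=True);P=np.array([.605,-.0885,.257])
Q=P+Rz.apply([[0,.04,.0525],[0,-.04,.0525],[0,-.04,-.0525],[0,.04,-.0525]])
q=((proj("side",Q)-[x-.5,y-.5])*k-.5);cv2.polylines(i,[np.round(q*16).astype(np.int32)],True,(0,0,255),1,cv2.LINE_AA,4)
cv2.imwrite("pics/fin.png",i)
```

```text
(array([-0.0001, -0.0001, -0.0003]), 'yaw', np.float64(-0.0), 'alt', np.float64(1.0), 'head now', np.float64(14.1), 'tz axis', array([-0., -0., -1.]), 'q', array([-0.205,  0.397,  1.2  , -0.   ,  1.544, -0.451]), 't', 9.375, 'F', array([-0.5, -0.9, -0.7]))
```

View pics/fin.png

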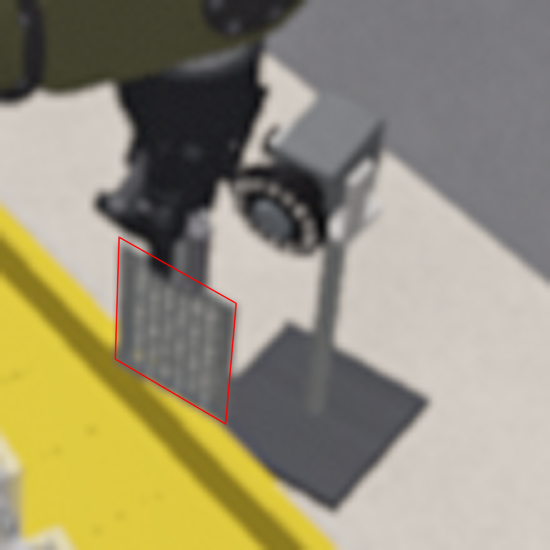

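Run:
```python
from station import workorder
print(workorder.job_done())
```

```text
the job is handed in; nothing more can be done
None
```

I lifted the perforated electrode out and handed it in held in front of the inspection camera; the hand-in returned no verdict. By my measurements the sheet is centred on the line of sight about 100 mm from the lens, but it hangs vertical because the moves can't tilt the tool, so it is about 5° off square (estimates 5–7°, limit about 9.7°).

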